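# Close up the polishing-compound box

## Task

The compound box on the bench will not close because its red and green bars stand on end. With the fingertips, push each bar over towards the end of its lane where there is room so that it lies flat in the box, then push the open lid over from behind and press it fully shut. Do not pick anything up, and leave the other things on the bench where they are.

Things in the scene. Friction and masses are not known exactly. Their poses are not given: they have to be found in the camera images.
- box: open wooden box fixed to the bench, 122 (x) x 252 (y) x 50 (z) mm outside, walls and floor 6 mm; a 6 mm divider at x = 0, as high as the walls, parts it into two lanes along y, each 240 mm long, 52 mm wide. Origin: centre of its underside, on the bench; x points away from the robot to the hinge side, z up. Place and yaw (within 0.3 rad) vary
- lid (a joint): angle of the box's white lid, rad: 0 shut flat on the rim, 1.57 upright, 1.85 to 2.15 at the start (leaning back, away from the robot), stop at 2.2. Stiff hinge: the lid stays where it is left; 2 to 4 N at the free edge push it over. A plain plate, 126 mm from hinge to free edge, 256 mm wide, 8 mm thick, no grip
- lid_hinge (a point): hinge line of the lid, at its middle: on the box's far (+x) rim, 61 mm from the box's centre, 50 mm above the bench
- lid_edge (a point): middle of the lid's free edge on its outer (top when shut) face, 126 mm from the hinge line; when shut it lies 58 mm above the bench
- red_bar: loose bar of polishing compound, red with a paper band, 32 x 32 x 90 mm, about 0.18 kg. It stands on end in one lane (which one varies), anywhere up to 85 mm from the box's y = 0 to either side. Lying it fits only if it falls towards the farther lane end (from the very middle, either way). Origin: centre of its foot; z runs along the bar, up at the start
- green_bar: loose bar of polishing compound, green with a paper band, 32 x 32 x 90 mm, about 0.18 kg. It stands on end in one lane (which one varies), anywhere up to 85 mm from the box's y = 0 to either side. Lying it fits only if it falls towards the farther lane end (from the very middle, either way). Origin: centre of its foot; z runs along the bar, up at the start
- red_bar_mid (a point): centre of the red bar; 51 mm above the bench while it stands, 22 mm when it lies flat in the box
- green_bar_mid (a point): centre of the green bar; 51 mm above the bench while it stands, 22 mm when it lies flat in the box
- tin: low aluminium tin, 60 mm across, 45 mm high, stands close to the box's +y end; to be left alone. Origin: centre of its underside
- felt_wheel: grey felt polishing wheel lying flat, 80 mm across, 22 mm high, close to the box's -y end; to be left alone. Origin: centre of its underside
- screwdriver: screwdriver lying on the bench to the right; to be left alone. Origin: under its middle
- mandrel: steel ring mandrel, a slim cone on a 60 mm foot, 130 mm high, on the left of the bench; to be left alone. Origin: centre of its underside
- bur_cup: white cup, 68 mm across, 80 mm high, on the right of the bench; to be left alone. Origin: centre of its underside
- wax_block: yellow block of wax, 50 x 80 x 30 mm, on the left of the bench; to be left alone. Origin: centre of its underside
Mind the look-alikes: they are no part of the job. Of the things that look like the green_bar, the middle-sized one is meant.

How it is judged (in metres and radians):
On the way, in this order (a step that is already met when the one before it is completed fails the run):
1. both bars lie flat in the box while the lid is still open (angle between red_bar's own z axis and vertical between 1.42 and 1.72 rad and z of red_bar_mid in the frame of box between 0.01 and 0.03 m and x of red_bar_mid in the frame of box between -0.061 and 0.061 m and y of red_bar_mid in the frame of box between -0.126 and 0.126 m and angle between green_bar's own z axis and vertical between 1.42 and 1.72 rad and z of green_bar_mid in the frame of box between 0.01 and 0.03 m and x of green_bar_mid in the frame of box between -0.061 and 0.061 m and y of green_bar_mid in the frame of box between -0.126 and 0.126 m and value of joint lid above 1.2 rad), for 0.2 s.
2. the lid is pushed over and shut (value of joint lid below 0.06 rad), for 0.2 s.
At the end, for the whole second after the job is handed in: the red and the green bar each lie flat in the box (within about 0.15 rad of level, centre 10 to 30 mm above the bench and between the box's walls), at rest, and the lid is shut to within 0.06 rad (angle between red_bar's own z axis and vertical between 1.42 and 1.72 rad and z of red_bar_mid in the frame of box between 0.01 and 0.03 m and x of red_bar_mid in the frame of box between -0.061 and 0.061 m and y of red_bar_mid in the frame of box between -0.126 and 0.126 m and angle between green_bar's own z axis and vertical between 1.42 and 1.72 rad and z of green_bar_mid in the frame of box between 0.01 and 0.03 m and x of green_bar_mid in the frame of box between -0.061 and 0.061 m and y of green_bar_mid in the frame of box between -0.126 and 0.126 m and linear speed of each of red_bar, green_bar below 0.02 m/s and value of joint lid below 0.06 rad); the robot touches nothing.
It fails at once if the red bar is picked up (its centre rises above 70 mm) (height (world z) of red_bar_mid above 0.07 m).
It fails at once if the green bar is picked up (its centre rises above 70 mm) (height (world z) of green_bar_mid above 0.07 m).
It fails at once if one of the other loose things is moved more than 25 mm (distance of any of tin, felt_wheel, screwdriver, mandrel, bur_cup, wax_block from where it was at the start of the episode above 0.025 m).
It fails at once if the tin, mandrel or cup is tipped over (angle between any of tin, mandrel, bur_cup's own z axis and vertical above 0.6 rad).
It also fails if it takes over 59 s, if anything falls off the work surface, if the arm or the gripper's body presses on something with over 40 N, if the wrist force passes 120 N, or if a joint passes its speed limit or range.

## Robot

A 6-joint arm with a two-finger parallel gripper is mounted at the origin on the work surface. World frame = base frame: x ahead of the robot, y to its left, z up, the work surface at z = 0. Lengths are in m, angles in degrees, forces in N, time in s.
With the tool pointing down it reaches from about 0.375 to 0.975 m from the base axis. Payload 3.8 kg.
Tool frame: the origin (TCP) lies at the very end of the fingers, on their centre line; the grasp point (between the pads) lies 19 mm behind it; z points along the fingers, y is the line along which they close (so a half turn about z gives the same grasp; the last joint's range is limited). The gripper opens to 88 mm and grips with 3 to 60 N. Pads are 18 mm wide; open, the fingers measure 123 mm over their backs; the gripper's body (75 mm by 187 mm) begins 45 mm behind the grasp point.
Start: joints at [70.25, 15.12, 91.902, -0, 72.978, -2.114], TCP at [0.204, 0.643, 0.239] pointing down, gripper open.
Joint ranges: [-150.88, 150.88], [-54.13, 125.18], [17.81, 147.31], [-75.09, 255.09], [0, 152.58], [-146.25, 146.25]. Speed limits (degrees/s): [147.25, 147.25, 180, 180, 180, 180].

## Interface

Orientations are given as [roll, pitch, yaw] about the fixed x, y, z axes, in that order (R = Rz(yaw) Ry(pitch) Rx(roll)).
In Python, from cell import status, cams, robot gives the robot as it stands.
- The arm moves only by the tool arm_command, never from a script. Its argument "deltas" is a list of rows, each a list of 5 numbers: the shift along the tool's x, y, z as a fraction of full scale, then the turn about the tool's z as a fraction of full scale, then the opening in per cent of the stroke, from 0 (shut) to 100 (fully open). A call has 1 to 12 rows; each row is the pose to reach, as a shift and turn from the pose commanded when the call began, along the tool's axes at that moment; what a row does not reach only later rows make up. Full scale, the value 1, is 20 cm for a shift and 60 degrees for a turn. A row lasts 1/8 s, in which the tool goes at most 62.5 mm and 10.7 degrees, less where a joint would pass 70% of its speed; a pose out of reach is approached as far as the arm can. A call with a number of a shift or a turn outside -1 to 1 is refused whole. A call with a gripper value outside its range is refused whole. The fingers move at their own pace and stop on an object; "grip_force" is the grip in N (left out, the last holds). Time passes only in rows, so rows that repeat a pose let the fingers close. It gives the time, the measured TCP pose, the force, the opening and the grip force at its end, in the units of the state.
- status.get_state(): the state, without advancing time (a new reading comes with each control period).
- cams.read_camera(name): name is "side" or "top" or "wrist"; returns the picture (384x512x3 uint8, blue, green, red); there is no depth.
- cams.camera_info(name): a dict with "fx", "fy", "cx", "cy" (pixels), "extrinsics" (4x4, takes a point from camera to world coordinates); the wrist camera has in their place "hand_eye" (4x4, takes a point from camera to tool coordinates, whose origin is the TCP and whose axes are the flange's). Camera axes: x right, y down, z forward; pixel columns grow to the right and rows downward; lengths in m; the calibration is good to about 2 mm. A picture is of the moment at which its call begins: read the wrist's pose just before it. camera_info takes no time and is no camera call.
- robot.sign_off(): hands the job in; it is judged then, once.
The state is a dict: "time_s": time; "joint_positions": joint angles; "dq": joint speeds; "joint_torque": joint torques, N m; "position": TCP position; "orientation": TCP orientation; "force": force on the tool from outside, world axes, zero at the start; "moment": the same for the moment, N m; "finger_gap": finger opening in m; "grasp_force": force on a finger pad.
Only numpy, scipy, OpenCV 4.12 (cv2) and the standard library are available. Lean on these libraries where they do the work, as an engineer would, in place of code of your own. Each camera call takes 0.05 s, during which the arm holds its last target. There are 200 camera calls.

## Working session

There is one attempt and no reset: what is moved stays moved. The work goes in short steps, Python scripts to look and compute and a tool call to move; the robot and the scene stay as the last step left them, time stands still between calls to the robot, and variables do not carry over. Pictures are saved under pics/ and viewed, at most 10 in all, crops included, and the job is handed in when it is done.

Besides the shell and the picture viewer there is one more tool, called after "Call:" as name(argument=value, ...) on one line, values as JSON. arm_command: Moves the arm, as the interface text tells. Its arguments: {"type":"object","properties":{"deltas":{"type":"array","items":{"type":"array","items":{"type":"number"}}},"grip_force":{"type":"number"}},"required":["deltas"]}

```bash
ls; mkdir -p pics; python3 - <<'E'
from cell import status,cams,robot
import cv2,numpy as np
s=status.get_state();print(s)
for n in("top","side"):
    i=cams.read_camera(n);cv2.imwrite(f"pics/{n}0.png",i)
    c=cams.camera_info(n);print(n,c["fx"],c["fy"],c["cx"],c["cy"],np.round(c["extrinsics"],4).tolist())
E
```

```text
pics
{'time_s': 0.0, 'joint_positions': array([ 7.02506892e+01,  1.51668327e+01,  9.19795860e+01, -1.13303660e-03,
        7.29774372e+01, -2.11198762e+00]), 'dq': array([ 0.0471439 ,  0.02719774, -0.07652987, -0.00832506,  0.00719936,
        0.00347507]), 'joint_torque': array([-6.04149627e-04, -5.02131629e+01, -3.56863260e+01,  7.25430460e-02,
        2.97218096e-02, -1.98609318e-04]), 'position': array([0.20426534, 0.64261783, 0.23743108]), 'orientation': array([-1.79876188e+02, -3.48248923e-03,  1.62363006e+02]), 'force': array([-0.47723866,  0.61464191, -0.78788623]), 'moment': array([ 0.00622459, -0.00371098,  0.02843393]), 'grasp_force': 0.0, 'finger_gap': 0.08808030011082783}
top 369.04682205089625 369.04682205089625 253.86415533460635 188.97149346825952 [[-0.117, -0.9729, 0.1994, 0.2084], [-0.9931, 0.116, -0.017, -0.0361], [-0.0065, -0.2, -0.9798, 1.3128], [0.0, 0.0, 0.0, 1.0]]
side 452.60423688335084 452.60423688335084 262.69350717594716 196.45091239219357 [[0.8987, -0.3224, 0.2973, 0.1085], [-0.4383, -0.6847, 0.5823, -0.7839], [0.0159, -0.6536, -0.7567, 1.0124], [0.0, 0.0, 0.0, 1.0]]
```

View pics/top0.png

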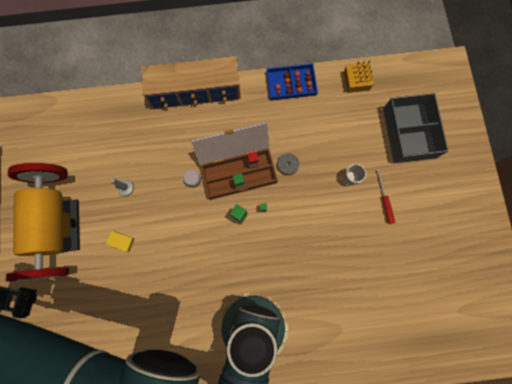

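View pics/side0.png

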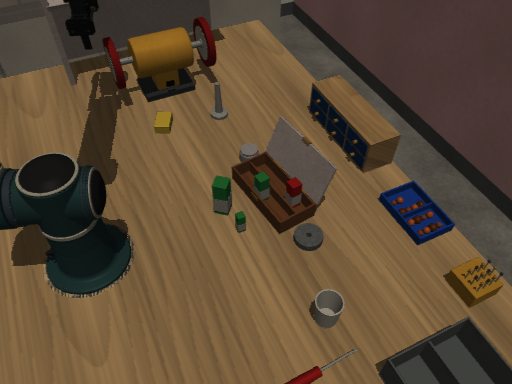

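The top view shows the box around (238,175), with the green bar in the near lane at (238,179) and the red bar in the far lane at (252,157). The lid leans back above the box, the tin is at (192,178) and the felt wheel at (288,163). The green look-alikes stand outside the box. I'll enlarge both views to get the corners.

```bash
cat > h.py <<'E'
import cv2,numpy as np
from cell import status,cams,robot
def ray(n,u,v):
    c=cams.camera_info(n);E=np.array(c["extrinsics"])
    d=E[:3,:3]@np.array([(u-c["cx"])/c["fx"],(v-c["cy"])/c["fy"],1]);return E[:3,3],d
def plane(n,u,v,z):
    o,d=ray(n,u,v);return o+d*(z-o[2])/d[2]
def proj(n,p):
    c=cams.camera_info(n);E=np.linalg.inv(np.array(c["extrinsics"]));q=E[:3,:3]@p+E[:3,3]
    return np.array([c["cx"]+c["fx"]*q[0]/q[2],c["cy"]+c["fy"]*q[1]/q[2]])
def masks(n,im,roi):
    x0,x1,y0,y1=roi;h=cv2.cvtColor(im,cv2.COLOR_BGR2HSV)
    out={}
    for k,(lo,hi) in dict(red=((0,190,130),(4,255,255)),green=((45,120,50),(80,255,255))).items():
        m=cv2.inRange(h,lo,hi);r=np.zeros_like(m);r[y0:y1,x0:x1]=m[y0:y1,x0:x1]
        N,l,s,c=cv2.connectedComponentsWithStats(r)
        out[k]=[(s[i].tolist(),c[i].round(1).tolist()) for i in range(1,N) if s[i][4]>12]
    return out
E
python3 - <<'E'
from h import *
for n,r in(("top",(180,310,110,230)),("side",(200,345,110,260))):
    im=cv2.imread(f"pics/{n}0.png");print(n,masks(n,im,r))
    x0,x1,y0,y1=r;cr=im[y0:y1,x0:x1];cv2.imwrite(f"pics/{n}0c.png",cv2.resize(cr,None,fx=5,fy=5 if n=="top" else 4,interpolation=cv2.INTER_CUBIC) if n=="top" else cv2.resize(cr,None,fx=4,fy=4,interpolation=cv2.INTER_CUBIC))
E
```

```text
top {'red': [([248, 152, 10, 9, 70], [252.6, 156.3])], 'green': [([233, 174, 11, 11, 92], [238.0, 179.1]), ([230, 205, 16, 16, 160], [237.9, 212.5]), ([260, 204, 7, 6, 37], [262.9, 206.6])]}
side {'red': [], 'green': [([254, 172, 15, 11, 97], [261.3, 176.8]), ([212, 176, 18, 13, 168], [220.7, 182.0]), ([236, 211, 10, 8, 51], [240.0, 214.7])]}
```

View pics/top0c.png

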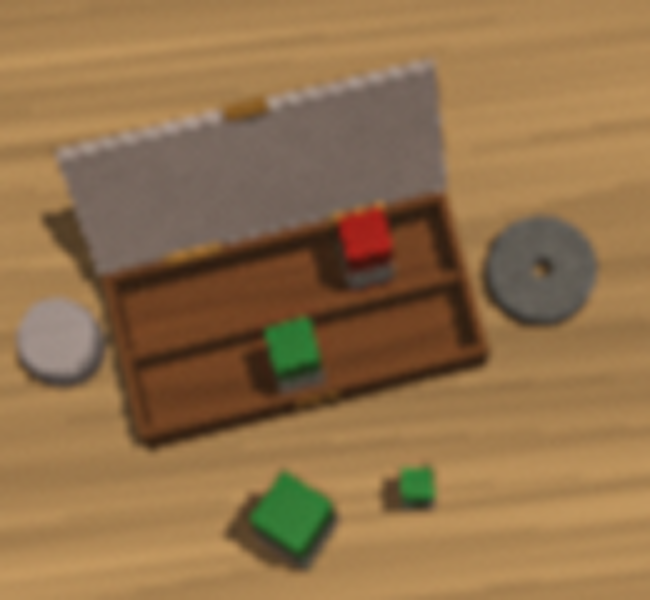

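View pics/side0c.png

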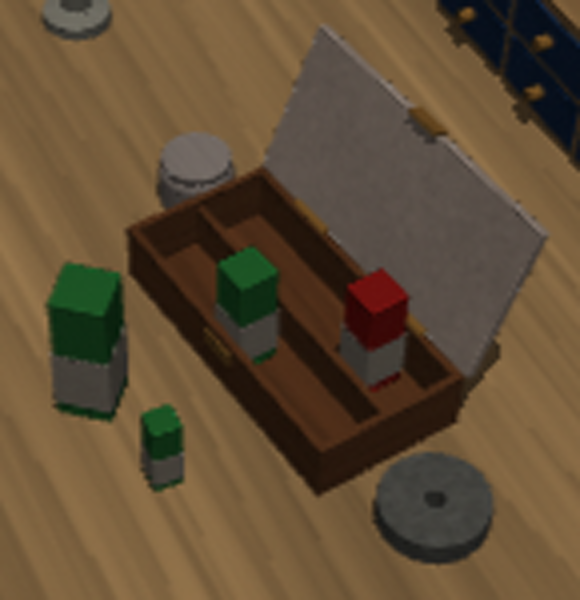

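```bash
cat > m.py <<'E'
from h import *
T=lambda u,v:("top",u/5+180-.4,v/5+110-.4)
S=lambda u,v:("side",u/4+200-.4,v/4+110-.4)
C={'nl':(T(142,437),S(130,230)),'nr':(T(487,350),S(320,447)),'fr':(T(441,195),S(462,378)),'fl':(T(105,272),S(265,170))}
def tri(a,b):
    (o1,d1),(o2,d2)=ray(*a),ray(*b)
    t=np.linalg.lstsq(np.c_[d1,-d2],o2-o1,rcond=None)[0];p,q=o1+d1*t[0],o2+d2*t[1];return (p+q)/2,np.linalg.norm(p-q)
L={'nl':(-.061,.126),'nr':(-.061,-.126),'fr':(.061,-.126),'fl':(.061,.126)}
A=[];B=[]
for k,(t,s) in C.items():
    a,b=plane(*t,.05),plane(*s,.05);print(k,a.round(4),b.round(4))
    A+=[L[k]]*2;B+=[a[:2],b[:2]]
A=np.array(A);B=np.array(B);ca,cb=A.mean(0),B.mean(0)
U,_,Vt=np.linalg.svd((A-ca).T@(B-cb));R=(U@Vt).T
cb=cb-R@ca;yaw=np.arctan2(R[1,0],R[0,0])
if __name__=="__main__":
    print("box",cb.round(4),"yaw deg",np.degrees(yaw),"resid mm",((A@R.T+cb-B)*1000).round(1).tolist())
    tob=lambda p:np.r_[R.T@(p[:2]-cb),p[2]]
    for k,t,s,z in(('red',T(365,234),S(377,296),.096),('green',T(292,344),S(247,274),.096)):
        print(k,tob(plane(*t,z)).round(4),tob(plane(*s,z)).round(4),tri(t,s))
    for k,t,s in(('lidL',T(62,155),S(322,27)),('lidR',T(432,65),S(545,237))):
        p,e=tri(t,s);q=tob(p);print(k,q.round(4),e,"ang",np.arctan2(q[2]-.05,.061-q[0]))
    for k,t,z in(('tin',T(60,340),.045),('wheel',T(541,268),.022)):print(k,tob(plane(*t,z)).round(3))
E
python3 m.py
```

```text
nl [0.456  0.1037 0.05  ] [0.4549 0.0991 0.05  ]
nr [ 0.4891 -0.1426  0.05  ] [ 0.489 -0.142  0.05 ]
fr [ 0.6056 -0.1247  0.05  ] [ 0.606  -0.1305  0.05  ]
fl [0.5775 0.1188 0.05  ] [0.5743 0.1144 0.05  ]
box [ 0.5315 -0.013 ] yaw deg 7.378137651940402 resid mm [[-1.1, 0.4], [-0.0, 5.0], [-1.9, -3.1], [-1.8, -3.8], [2.6, -5.4], [2.2, 0.4], [-1.6, 1.0], [1.6, 5.4]]
red [ 0.031  -0.0578  0.096 ] [ 0.0269 -0.0642  0.096 ] (array([ 0.57158765, -0.06637486,  0.08721696]), np.float64(0.0013773414048960553))
green [-0.032   0.0089  0.096 ] [-0.037   0.0011  0.096 ] (array([ 0.50017335, -0.00777544,  0.08540987]), np.float64(0.0020217079560662763))
lidL [0.1107 0.1258 0.1639] 0.0024135429500685875 ang 1.9822544711426628
lidR [ 0.1147 -0.1252  0.1584] 0.0002881275510416204 ang 2.0308028580709143
tin [0.023 0.167 0.045]
wheel [-0.004 -0.18   0.022]
```

```bash
cat > go.py <<'E'
import sys,contextlib,io
with contextlib.redirect_stdout(io.StringIO()): from m import *
from scipy.spatial.transform import Rotation as Ro
s=status.get_state();p=s["position"];Rt=Ro.from_euler("xyz",s["orientation"],degrees=True).as_matrix()
b=np.r_[R.T@(p[:2]-cb),p[2]]
print("t",round(s["time_s"],2),"box TCP",b.round(4),"F",s["force"].round(1),"yaw-box",(s["orientation"][2]-np.degrees(yaw)).round(2))
for a in sys.argv[1:]:
    q=np.array(eval(a));w=np.r_[R@q[:2]+cb,q[2]]
    print(a,(Rt.T@(w-p)/.2).round(3))
E
python3 go.py .029,-.106,.2 .029,-.106,.083
```

```text
t 0.1 box TCP [-0.2403  0.6922  0.2375] F [-0.1 -0.1 -0.1] yaw-box 154.98
.029,-.106,.2 [-2.908 -3.047  0.193]
.029,-.106,.083 [-2.908 -3.046  0.778]
```

Call:
arm_command(deltas=[[-0.2, -0.2, 0, -0.14, 0], [-0.4, -0.4, 0, -0.28, 0], [-0.6, -0.6, 0, -0.417, 0], [-0.8, -0.8, 0, -0.417, 0], [-0.95, -1, 0, -0.417, 0], [-0.95, -1, 0, -0.417, 0], [-0.95, -1, 0, -0.417, 0]])

```text
time_s: 0.98
position: [0.3249, 0.3955, 0.2387]
orientation: [180.0, -0.0, -172.7]
force: [0.2, -0.4, 0.5]
finger_gap: 0.0203
grasp_force: 0.0
```

```bash
python3 go.py .029,-.106,.2
```

```text
t 0.97 box TCP [-0.1525  0.4316  0.2387] F [ 0.2 -0.4  0.5] yaw-box -180.04
.029,-.106,.2 [-0.909 -2.687  0.191]
```

Call:
arm_command(deltas=[[-0.1, -0.25, 0, 0, 0], [-0.2, -0.5, 0, 0, 0], [-0.3, -0.75, 0, 0, 0], [-0.3, -1, 0, 0, 0], [-0.3, -1, 0, 0, 0]])

```text
time_s: 1.6
position: [0.4107, 0.2035, 0.2386]
orientation: [-180.0, -0.0, -172.8]
force: [-0.6, -0.0, -0.3]
finger_gap: 0.0004
grasp_force: 0.0
```

Call:
arm_command(deltas=[[-0.1, -0.25, 0, 0, 0], [-0.2, -0.5, 0, 0, 0], [-0.3, -0.75, 0, 0, 0], [-0.3, -1, 0, 0, 0], [-0.3, -1, 0, 0, 0]])

```text
time_s: 2.22
position: [0.4966, 0.0133, 0.2385]
orientation: [180.0, -0.0, -172.7]
force: [-0.6, 1.3, -0.3]
finger_gap: 0.0008
grasp_force: 0.0
```

Call:
arm_command(deltas=[[-0.1, -0.25, 0, 0, 0], [-0.2, -0.5, 0, 0, 0], [-0.3, -0.68, 0.1, 0, 0], [-0.3, -0.68, 0.19, 0, 0], [-0.3, -0.68, 0.19, 0, 0], [-0.3, -0.68, 0.19, 0, 0]])

```text
time_s: 2.98
position: [0.5723, -0.1113, 0.2009]
orientation: [180.0, -0.0, -172.5]
force: [-0.5, 0.2, 0.6]
finger_gap: 0.0005
grasp_force: 0.0
```

```bash
python3 go.py .029,-.106,.083; python3 - <<'E'
from h import *
i=cams.read_camera("wrist");print(cams.camera_info("wrist"));j=cams.read_camera("side")[90:290,180:380];cv2.imwrite("pics/w1.png",np.hstack([i,cv2.resize(j,(384,384))])[:, :800]if 0 else cv2.resize(np.hstack([i,cv2.resize(j,(384,384))]),(798,342)))
E
```

```text
t 2.98 box TCP [ 0.0278 -0.1027  0.2009] F [-0.5  0.2  0.6] yaw-box -179.87
.029,-.106,.083 [-0.006 -0.017  0.59 ]
{'fx': 274.2846307935572, 'fy': 274.2846307935572, 'cx': 257.4043578399604, 'cy': 189.78133112977468, 'hand_eye': array([[-4.80020154e-04, -9.56162158e-01, -2.92837322e-01,
         7.45759076e-02],
       [ 9.99999800e-01, -5.79518520e-04,  2.53019732e-04,
         9.57285521e-04],
       [-4.11632544e-04, -2.92837142e-01,  9.56162245e-01,
        -1.44888881e-01],
       [ 0.00000000e+00,  0.00000000e+00,  0.00000000e+00,
         1.00000000e+00]])}
```

View pics/w1.png

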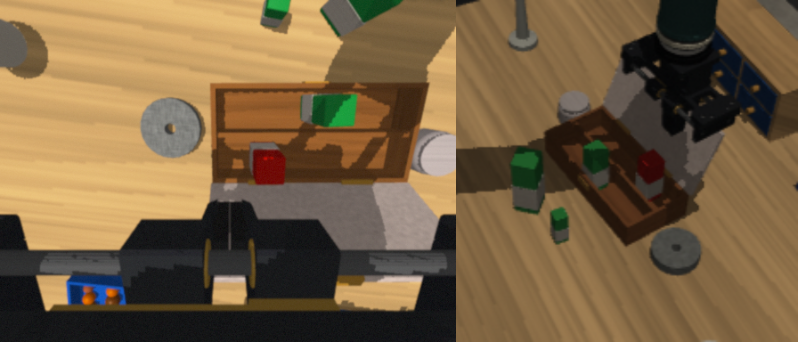

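The wrist view shows the box squared up with the tool. The rim corners are at (236,93), (481,93) and (237,205), the red top is at (302,187) and the green top at (376,123), all in original pixels. I'll check these against the earlier estimate.

```bash
cat >> go.py <<'E'
def wr(u,v,z):
    c=cams.camera_info("wrist");H=np.array(c["hand_eye"]);T=np.eye(4);T[:3,:3]=Rt;T[:3,3]=p;W=T@H
    d=W[:3,:3]@[(u-c["cx"])/c["fx"],(v-c["cy"])/c["fy"],1];o=W[:3,3];q=o+d*(z-o[2])/d[2];return np.r_[R.T@(q[:2]-cb),z]
E
python3 - <<'E'
from go import *
for k,u,v,z in(("nl -y",236,93,.05),("nr +y",481,93,.05),("f -y",237,205,.05),("red",302,187,.096),("redL",285,187,.096),("redR",320,187,.096),("green",376,123,.096)):print(k,wr(u,v,z).round(4))
E
```

```text
t 3.08 box TCP [ 0.0281 -0.1035  0.2018] F [-0.4  0.9 -1. ] yaw-box -179.89
nl -y [-0.0587 -0.1245  0.05  ]
nr +y [-0.059   0.1256  0.05  ]
f -y [ 0.063  -0.1259  0.05  ]
red [ 0.0276 -0.06    0.096 ]
redL [ 0.0277 -0.0762  0.096 ]
redR [ 0.0276 -0.0429  0.096 ]
green [-0.0318  0.0029  0.096 ]
```

Call:
arm_command(deltas=[[0, -0.02, 0.1, 0, 0], [0, -0.02, 0.25, 0, 0], [0, -0.02, 0.4, 0, 0], [0, -0.02, 0.5, 0, 0], [0, -0.02, 0.58, 0, 0], [0, -0.02, 0.58, 0, 0], [0, -0.02, 0.58, 0, 0]])

```text
time_s: 3.95
position: [0.5737, -0.1175, 0.0856]
orientation: [-180.0, 0.1, -172.6]
force: [-0.1, 0.9, 0.3]
finger_gap: 0.001
grasp_force: 0.0
```

Call:
arm_command(deltas=[[0, 0.03, 0, 0, 0], [0, 0.06, 0, 0, 0], [0, 0.08, 0, 0, 0], [0, 0.1, 0, 0, 0], [0, 0.12, 0, 0, 0], [0, 0.14, 0, 0, 0], [0, 0.16, 0, 0, 0], [0, 0.18, 0, 0, 0], [0, 0.2, 0, 0, 0], [0, 0.22, 0, 0, 0], [0, 0.24, 0, 0, 0], [0, 0.25, 0, 0, 0]])

```text
time_s: 5.45
position: [0.5664, -0.0674, 0.0847]
orientation: [180.0, -0.0, -172.6]
force: [-0.4, 0.4, 0.7]
finger_gap: 0.0007
grasp_force: 0.0
```

```bash
python3 - <<'E'
from go import *
for n in("top","side"):
    i=cams.read_camera(n);cv2.imwrite(f"pics/{n}2.png",i)
i=cv2.imread("pics/side2.png")[110:270,200:350]
j=cams.read_camera("wrist")
cv2.imwrite("pics/c2.png",np.hstack([cv2.resize(j,(440,330)),cv2.resize(i,(310,330))]))
E
```

```text
t 5.45 box TCP [ 0.0276 -0.0584  0.0847] F [-0.4  0.4  0.7] yaw-box -179.98
```

View pics/c2.png

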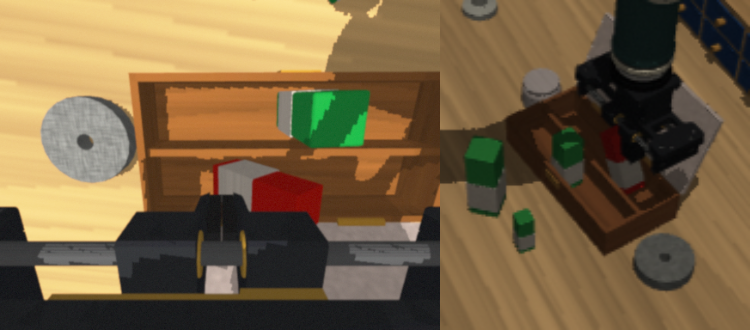

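The red bar is leaning against the fingers (wrist view around (265,195)) but hasn't gone over yet, so I'll keep pushing.

Call:
arm_command(deltas=[[0, 0.03, 0, 0, 0], [0, 0.06, 0, 0, 0], [0, 0.09, 0, 0, 0], [0, 0.12, 0, 0, 0], [0, 0.15, 0, 0, 0], [0, 0.18, 0.02, 0, 0], [0, 0.2, 0.04, 0, 0], [0, 0.2, 0.04, 0, 0]])

```text
time_s: 6.6
position: [0.5607, -0.0277, 0.076]
orientation: [180.0, -0.1, -172.6]
force: [0.3, -0.2, -0.2]
finger_gap: 0.0002
grasp_force: 0.0
```

Call:
arm_command(deltas=[[0, 0, -0.15, 0, 0], [0, 0, -0.3, 0, 0], [0, 0, -0.35, 0, 0], [0, 0, -0.35, 0, 0]])

```text
time_s: 7.1
position: [0.5618, -0.0282, 0.1472]
orientation: [-180.0, 0.1, -172.6]
force: [-0.2, 0.0, 0.4]
finger_gap: 0.0002
grasp_force: 0.0
```

```bash
python3 go.py -.032,.052,.17 -.032,.052,.085; python3 - <<'E'
from h import *
i=cams.read_camera("side")[110:270,200:350]
j=cams.read_camera("wrist")
cv2.imwrite("pics/c3.png",np.hstack([cv2.resize(j,(440,330)),cv2.resize(i,(310,330))]))
E
```

```text
t 7.1 box TCP [ 0.0281 -0.019   0.1472] F [-0.2  0.   0.4] yaw-box -180.0
-.032,.052,.17 [ 0.3    0.355 -0.115]
-.032,.052,.085 [0.301 0.355 0.31 ]
```

View pics/c3.png

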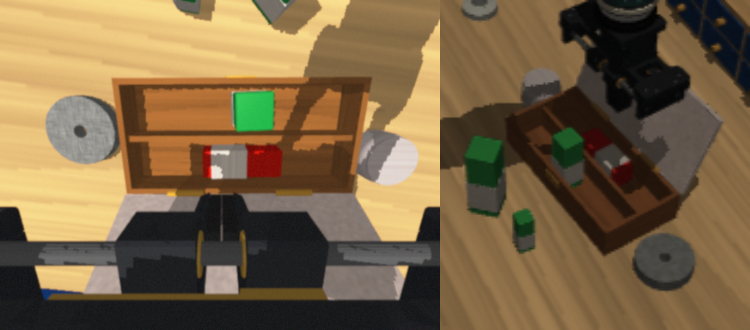

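The red bar lies flat in the far lane (wrist view (205–280,162)). The green bar is next: push it towards -y.

Call:
arm_command(deltas=[[0.15, 0.18, -0.1, 0, 0], [0.3, 0.355, -0.1, 0, 0], [0.3, 0.355, -0.1, 0, 0], [0.3, 0.355, 0.1, 0, 0], [0.3, 0.355, 0.2, 0, 0], [0.3, 0.355, 0.31, 0, 0], [0.3, 0.355, 0.31, 0, 0], [0.3, 0.355, 0.31, 0, 0]])

```text
time_s: 8.2
position: [0.4932, 0.0343, 0.0847]
orientation: [-180.0, -0.0, -172.6]
force: [0.2, -0.2, -0.1]
finger_gap: 0.0004
grasp_force: 0.0
```

Call:
arm_command(deltas=[[0, -0.03, 0, 0, 0], [0, -0.06, 0, 0, 0], [0, -0.08, 0, 0, 0], [0, -0.1, 0, 0, 0], [0, -0.12, 0, 0, 0], [0, -0.14, 0, 0, 0], [0, -0.16, 0, 0, 0], [0, -0.18, 0, 0, 0], [0, -0.2, 0, 0, 0], [0, -0.22, 0, 0, 0], [0, -0.24, 0, 0, 0], [0, -0.26, 0, 0, 0]])

```text
time_s: 9.7
position: [0.4994, -0.0172, 0.0847]
orientation: [-180.0, -0.0, -172.6]
force: [-0.2, -0.3, -0.2]
finger_gap: 0.0007
grasp_force: 0.0
```

Call:
arm_command(deltas=[[0, -0.03, 0, 0, 0], [0, -0.06, 0, 0, 0], [0, -0.09, 0, 0, 0], [0, -0.12, 0, 0, 0], [0, -0.15, 0, 0, 0], [0, -0.18, 0.02, 0, 0], [0, -0.2, 0.04, 0, 0], [0, -0.2, 0.04, 0, 0]])

```text
time_s: 10.7
position: [0.504, -0.0568, 0.0761]
orientation: [180.0, -0.1, -172.6]
force: [-0.5, -0.3, -0.3]
finger_gap: 0.0005
grasp_force: 0.0
```

Call:
arm_command(deltas=[[0, 0, -0.2, 0, 0], [0, 0, -0.4, 0, 0], [0, 0, -0.6, 0, 0], [0, 0, -0.8, 0, 0], [0, 0, -0.8, 0, 0], [0, 0, -0.8, 0, 0]])

```text
time_s: 11.45
position: [0.504, -0.0563, 0.236]
orientation: [180.0, -0.1, -172.6]
force: [-0.9, -0.5, -0.2]
finger_gap: 0.0001
grasp_force: 0.0
```

```bash
python3 go.py .15,-.05,.24 .15,-.05,.135; python3 - <<'E'
from h import *
i=cams.read_camera("side")[110:270,200:350]
j=cams.read_camera("wrist")
cv2.imwrite("pics/c4.png",np.hstack([cv2.resize(j,(440,330)),cv2.resize(i,(310,330))]))
E
```

```text
t 11.45 box TCP [-0.0329 -0.0395  0.236 ] F [-0.9 -0.5 -0.2] yaw-box -179.99
.15,-.05,.24 [-0.914 -0.053 -0.021]
.15,-.05,.135 [-0.915 -0.053  0.504]
```

View pics/c4.png

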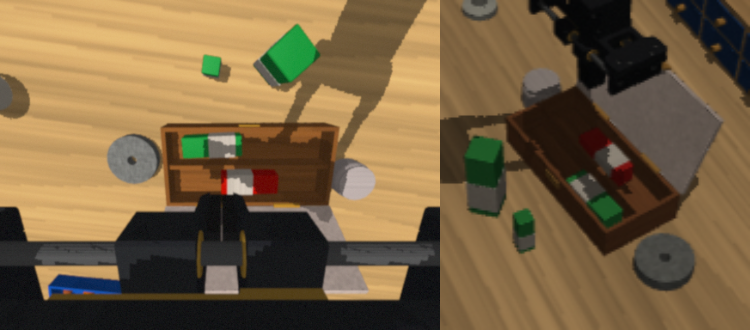

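Both bars lie flat: green at (180–242,146) and red at (222–278,182) in the wrist view. Next I'll go over and behind the lid.

Call:
arm_command(deltas=[[-0.2, -0.05, -0.04, 0, 0], [-0.4, -0.05, -0.04, 0, 0], [-0.6, -0.05, -0.04, 0, 0], [-0.8, -0.05, -0.04, 0, 0], [-0.96, -0.05, -0.04, 0, 0], [-0.96, -0.05, -0.04, 0, 0], [-0.96, -0.05, 0.2, 0, 0], [-0.96, -0.05, 0.4, 0, 0], [-0.96, -0.05, 0.5, 0, 0], [-0.96, -0.05, 0.5, 0, 0]])

```text
time_s: 12.8
position: [0.694, -0.0418, 0.1344]
orientation: [179.9, -0.3, -172.6]
force: [0.8, -0.3, -0.2]
finger_gap: 0.0001
grasp_force: 0.0
```

```bash
python3 go.py .078,-.05,.137 .012,-.05,.132 -.0126,-.05,.107
```

```text
t 12.8 box TCP [ 0.1574 -0.0494  0.1344] F [ 0.8 -0.3 -0.2] yaw-box -180.0
.078,-.05,.137 [ 0.397 -0.003 -0.011]
.012,-.05,.132 [ 0.727 -0.003  0.015]
-.0126,-.05,.107 [ 0.849 -0.003  0.141]
```

Call:
arm_command(deltas=[[0.06, 0, 0, 0, 0], [0.12, 0, 0, 0, 0], [0.17, 0, 0, 0, 0], [0.22, 0, 0, 0, 0], [0.27, 0, 0, 0, 0], [0.32, 0, 0, 0, 0], [0.37, 0, 0, 0, 0], [0.42, 0, 0, 0, 0], [0.47, 0, 0, 0, 0], [0.52, 0, 0, 0, 0], [0.57, 0, 0, 0, 0], [0.62, 0, 0, 0, 0]])

```text
time_s: 14.3
position: [0.5723, -0.0578, 0.1365]
orientation: [180.0, -0.0, -172.6]
force: [1.3, -0.5, -1.1]
finger_gap: 0.0004
grasp_force: 0.8
```

```bash
python3 go.py .012,-.05,.132 -.0126,-.05,.107 -.0246,-.05,.0836 -.03,-.05,.0667 -.033,-.05,.055
```

```text
t 14.3 box TCP [ 0.0347 -0.0497  0.1365] F [ 1.3 -0.5 -1.1] yaw-box -180.0
.012,-.05,.132 [ 0.113 -0.002  0.022]
-.0126,-.05,.107 [ 0.236 -0.002  0.147]
-.0246,-.05,.0836 [ 0.296 -0.002  0.264]
-.03,-.05,.0667 [ 0.323 -0.002  0.349]
-.033,-.05,.055 [ 0.338 -0.002  0.408]
```

Call:
arm_command(deltas=[[0.04, 0, 0.01, 0, 0], [0.08, 0, 0.01, 0, 0], [0.115, 0, 0.025, 0, 0], [0.16, 0, 0.06, 0, 0], [0.2, 0, 0.1, 0, 0], [0.236, 0, 0.147, 0, 0], [0.27, 0, 0.2, 0, 0], [0.296, 0, 0.264, 0, 0], [0.32, 0, 0.31, 0, 0], [0.34, 0, 0.35, 0, 0], [0.36, 0, 0.38, 0, 0], [0.36, 0, 0.395, 0, 0]])

```text
time_s: 15.8
position: [0.5009, -0.067, 0.0582]
orientation: [180.0, -0.1, -172.6]
force: [-9.2, 1.0, 22.2]
finger_gap: 0.0002
grasp_force: 11.2
```

Call:
arm_command(deltas=[[0, 0, 0.01, 0, 0], [0, 0, 0.015, 0, 0], [0, 0, 0.015, 0, 0]])

```text
time_s: 16.18
position: [0.5009, -0.067, 0.0581]
orientation: [180.0, -0.2, -172.6]
force: [-14.0, 1.0, 28.6]
finger_gap: 0.0003
grasp_force: 14.6
```

```bash
python3 go.py; python3 - <<'E'
from h import *
i=cams.read_camera("side")[110:270,200:350];t=cams.read_camera("top")[110:230,180:310]
cv2.imwrite("pics/c5.png",np.hstack([cv2.resize(t,(400,370)),cv2.resize(i,(347,370))]))
E
```

```text
t 16.18 box TCP [-0.0373 -0.0496  0.0581] F [-14.    1.   28.6] yaw-box -179.97
```

View pics/c5.png

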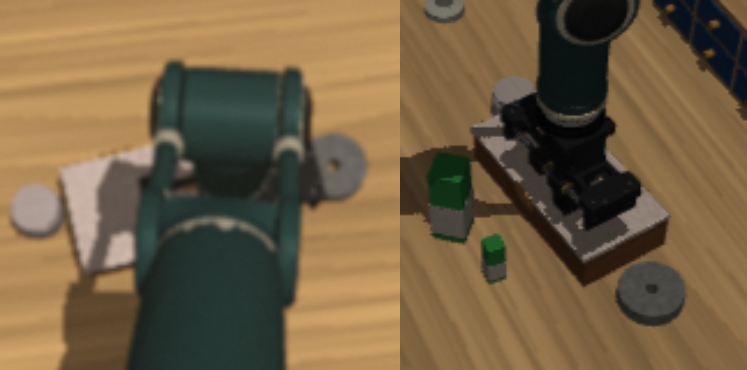

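The lid is flat on the rim: the tip is at 58 mm, held by a firm 28 N contact, and the side view shows it closed. I'll lift clear and hand in.

Call:
arm_command(deltas=[[0, 0, -0.1, 0, 0], [0, 0, -0.25, 0, 0], [0, 0, -0.45, 0, 0], [0, 0, -0.6, 0, 0], [0, 0, -0.6, 0, 0], [0, 0, -0.6, 0, 0]])

```text
time_s: 17.02
position: [0.5012, -0.0668, 0.1737]
orientation: [180.0, -0.1, -172.6]
force: [0.3, -0.3, -0.8]
finger_gap: 0.0003
grasp_force: 0.0
```

```bash
python3 - <<'E'
from h import *
i=cams.read_camera("side")[110:270,200:350]
cv2.imwrite("pics/c6.png",cv2.resize(i,(450,480)))
E
```

```text
(no output)
```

View pics/c6.png

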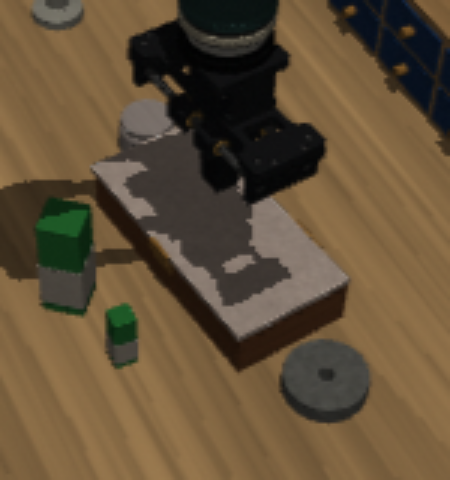

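The lid stays shut with the hand clear of it, from corner (95,168) to (345,283).

```bash
python3 -c "
from cell import robot;print(robot.sign_off())"
```

```text
the job is handed in; nothing more can be done
None
```

The red and green bars were pushed over to lie flat in the box, the lid was pressed shut and stayed shut with the hand clear, and the job was handed in at about 17 s (no verdict came back).

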